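# Tip bearing balls from a scoop into the sorting tray and set the magnifier over them

### The arm

A 6-joint arm with a two-finger parallel gripper is mounted at the origin on the work surface. World frame = base frame: x ahead of the robot, y to its left, z up, the work surface at z = 0. Lengths are in mm, angles in rad, forces in N, time in s.
With the tool pointing down it reaches from about 350 to 875 mm from the base axis. Payload 4.2 kg.
Tool frame: the origin (TCP) lies between the finger pads; the fingertips stand 14 mm ahead of it and the grasp point (between the pads) lies 5 mm behind it; z points along the fingers, y is the line along which they close (so a half turn about z gives the same grasp; the last joint's range is limited). The gripper opens to 85 mm and grips with 20 to 120 N. Pads are 22 mm wide; open, the fingers measure 114 mm over their backs; the gripper's body (76 mm by 85 mm) begins 54 mm behind the grasp point. The pads swing forward as they close: fully open they stand 13 mm farther back than shut.
Start: joints at [1.371, 0.385, 0.008, 0, -1.194, -0.259], TCP at [276.762, 560.359, 245.312] pointing down, gripper open.
Joint ranges: [-3.14, 3.14], [-1.21, 2.06], [-1.07, 1.41], [-3.16, 2.05], [-2.99, -0.16], [-3.1, 3.1]. Speed limits (rad/s): [2.79, 2.79, 3.14, 3.14, 3.14, 3.14].

### API

Orientations are given as a unit quaternion [x, y, z, w].
In Python, from bench import * gives the robot as it stands.
- The arm moves only by the tool carry_out, never from a script. Its argument "motion" is a list of rows, each a list of 7 numbers: the turn, a rotation vector about the tool's x, y, z in rad, then the shift along the tool's x, y, z in mm, then the opening, from -1 (shut) to 1 (fully open), so that 0 is half open. A call has 1 to 5 rows; each row is the pose to reach, as a shift and turn from the pose commanded when the call began, along the tool's axes at that moment; what a row does not reach only later rows make up. A row lasts 1/8 s, in which the tool goes at most 62.5 mm and 10.7 degrees, less where a joint would pass 70% of its speed; a pose out of reach is approached as far as the arm can. A call with a gripper value outside its range is refused whole. The fingers move at their own pace and stop on an object; the grip force is fixed at half the most. Time passes only in rows, so rows that repeat a pose let the fingers close. It gives the time, the measured TCP pose, the force, the opening and the grip force at its end, in the units of the state.
- read_state(): the state, without advancing time (a new reading comes with each control period).
- get_image(name): name is "scene" or "top" or "wrist"; returns a dict with "color" (480x640x3 uint8, blue, green, red), "mtx" (3x3 intrinsics, pixels), "position" and "orientation" of the camera in the world. Camera axes: x right, y down, z forward; pixel columns grow to the right and rows downward; lengths in mm; the calibration is good to about 2 mm. A picture is of the moment at which its call begins. There is no depth.
- job_done(): hands the job in; it is judged then, once.
The state is a dict: "clock": time; "joints": joint angles; "joint_vel": joint speeds; "joint_efforts": joint torques, N m; "position": TCP position; "ee_rot": TCP orientation; "contact_force": force on the tool from outside, world axes, zero at the start; "wrist_torque": the same for the moment, N m; "gripper_width": finger opening in mm; "grasp_force": force on a finger pad.
Only numpy, scipy, OpenCV 4.12 (cv2) and the standard library are available. Lean on these libraries where they do the work, as an engineer would, in place of code of your own. Each camera call takes 0.05 s, during which the arm holds its last target. There are 200 camera calls.

### The job

Carry the blue scoop of bearing balls level to the wooden tray, lower its spout to within about 3 cm above the tray's rim, and only then tip it so that all five balls roll into the tray and none bounces out. Stand the empty scoop upright on the middle of its cork pad and let it go, then swing the magnifier by its red pin until the lens is centred over the tray, and let go. Do not touch the balls with the gripper, and leave everything else on the bench where it is.

Things in the scene. Friction and masses are not known exactly. Their poses are not given: they have to be found in the camera images.
- scoop: blue sheet-metal parts scoop, open on top and at its spout, upright wooden grip on top; 130 long (own x), 66 wide (y), walls 36 high and 3 thick, 0.2 to 0.33 kg. Origin at the centre of its underside; +x points to the closed back, the spout is at -x; z up. Floor 3 thick, flat from x = 65 to -30, then ramping up to the lip at x = -65
- scoop_lip (a point): middle of the spout's upper edge, at (-65, 0, 16) in the scoop's frame, same axes. The floor ramps up to it at 20 degrees, so balls roll out only when the spout is tipped down by clearly more than that (35 to 40 degrees, done slowly, works well)
- scoop_grip (a point): middle of the wooden grip, at (12, 0, 80) in the scoop's frame, same axes. The grip is 14 thick (y), 34 wide (x), free from z = 44 (the steel bridge that carries it) to z = 103; pinch it across its 14 mm
- pad: cork pad fixed on the bench, 170 (x) x 120 (y), 4 thick; the scoop stands on it at the start. Origin at the centre of its underside, on the bench top
- tray: square wooden sorting tray with a green floor, fixed to the bench, 144 x 144 outside, 130 x 130 inside, walls 7 thick and 30 high, inner floor 7 above the bench. Origin at the centre of its underside; z up
- lens_arm (a joint): angle in rad of the magnifier's arm about its upright post; it grows clockwise seen from above (away from the tray, to the robot's left); range -0.8 to 1.5. At 0 the arm points along -x of its base, roughly at the robot. Held by friction (about 0.12 N m, some 1 N at the pin), it stays where it is let go
- lens_center (a point): centre of the magnifier's lens, 200 from the pivot axis and 200 above the bench; lens ring 104 across, 16 high, white
- lens_pin (a point): middle of the free part of the red upright round pin on the magnifier's arm, by which it is moved: 14 diameter, top at 260 above the bench, arm's top at 206, this point at 242; 135 from the pivot axis, on the line from pivot to lens
- lens_pivot (a point): on the axis of the magnifier's post (20 diameter, on a round foot 96 across), 200 above the bench
- ball0_center (a point): centre of a steel bearing ball, 18 diameter, 24 g, loose in the scoop at the start
- ball1_center (a point): centre of a steel bearing ball, 18 diameter, 24 g, loose in the scoop at the start
- ball2_center (a point): centre of a steel bearing ball, 18 diameter, 24 g, loose in the scoop at the start
- ball3_center (a point): centre of a steel bearing ball, 18 diameter, 24 g, loose in the scoop at the start
- ball4_center (a point): centre of a steel bearing ball, 18 diameter, 24 g, loose in the scoop at the start
- glue: bystander: white glue bottle with a red cap, 56 wide, 150 tall. Origin on its underside
- mallet: bystander: wooden mallet lying down, head 60 x 110 x 55 high, handle 220 long. Origin on its underside
- offcut: bystander: pale wood offcut, 90 x 45 x 28 high. Origin on its underside
- square: bystander: carpenter's square lying flat, about 180 x 110, 16 high. Origin on its underside
- pencil_cup: bystander: black cup of pencils, 76 wide, 165 tall over the pencils. Origin on its underside
- driver: bystander: screwdriver with an orange handle lying down. Origin on its underside
- screw_jar: bystander: amber glass jar with a steel cap, 60 wide, 70 tall. Origin on its underside
Not all that is in view belongs to the job. What is shaped like the scoop but pink is not meant.

How it is judged (in metres and radians):
On the way, in this order (a step that is already met when the one before it is completed fails the run):
1. the scoop's lip is over the tray, less than 45 mm above its rim, the scoop within 14 degrees of level and all five balls still in it (horizontal distance between scoop_lip and tray below 0.075 m and z of scoop_lip in the frame of tray below 0.075 m and angle between scoop's own z axis and vertical below 0.25 rad and x of ball0_center in the frame of scoop between -0.066 and 0.066 m and y of ball0_center in the frame of scoop between -0.033 and 0.033 m and z of ball0_center in the frame of scoop between 0 and 0.036 m and x of ball1_center in the frame of scoop between -0.066 and 0.066 m and y of ball1_center in the frame of scoop between -0.033 and 0.033 m and z of ball1_center in the frame of scoop between 0 and 0.036 m and x of ball2_center in the frame of scoop between -0.066 and 0.066 m and y of ball2_center in the frame of scoop between -0.033 and 0.033 m and z of ball2_center in the frame of scoop between 0 and 0.036 m and x of ball3_center in the frame of scoop between -0.066 and 0.066 m and y of ball3_center in the frame of scoop between -0.033 and 0.033 m and z of ball3_center in the frame of scoop between 0 and 0.036 m and x of ball4_center in the frame of scoop between -0.066 and 0.066 m and y of ball4_center in the frame of scoop between -0.033 and 0.033 m and z of ball4_center in the frame of scoop between 0 and 0.036 m), for 0.1 s.
2. all five balls are in the tray (x of ball0_center in the frame of tray between -0.066 and 0.066 m and y of ball0_center in the frame of tray between -0.066 and 0.066 m and z of ball0_center in the frame of tray between 0 and 0.03 m and x of ball1_center in the frame of tray between -0.066 and 0.066 m and y of ball1_center in the frame of tray between -0.066 and 0.066 m and z of ball1_center in the frame of tray between 0 and 0.03 m and x of ball2_center in the frame of tray between -0.066 and 0.066 m and y of ball2_center in the frame of tray between -0.066 and 0.066 m and z of ball2_center in the frame of tray between 0 and 0.03 m and x of ball3_center in the frame of tray between -0.066 and 0.066 m and y of ball3_center in the frame of tray between -0.066 and 0.066 m and z of ball3_center in the frame of tray between 0 and 0.03 m and x of ball4_center in the frame of tray between -0.066 and 0.066 m and y of ball4_center in the frame of tray between -0.066 and 0.066 m and z of ball4_center in the frame of tray between 0 and 0.03 m), for 0.2 s.
3. the scoop stands released on its pad (horizontal distance between scoop and pad below 0.035 m and z of scoop in the frame of pad below 0.01 m and angle between scoop's own z axis and vertical below 0.09 rad and linear speed of scoop below 0.03 m/s and contact force between the fingers and scoop below 0.1 N), for 0.2 s.
4. the lens is over the middle of the tray (horizontal distance between lens_center and tray below 0.03 m and velocity of joint lens_arm between -0.05 and 0.05 rad/s), for 0.2 s.
At the end, for the whole second after the job is handed in: All five balls lie at rest inside the tray; the scoop stands released and upright (within 5 degrees) on the cork pad, its centre within 35 mm of the pad's; the lens's centre is within 30 mm of the tray's centre seen from above, and the arm is still (all of step 2 and all of step 3 and all of step 4 and linear speed of each of ball0, ball1, ball2, ball3, ball4 below 0.03 m/s); the robot touches nothing.
It fails at once if the scoop is tipped more than 17 degrees with its lip more than 45 mm above the tray's rim while balls are not yet all in the tray (angle between scoop's own z axis and vertical above 0.3 rad and z of scoop_lip in the frame of tray above 0.075 m and not ((x of ball0_center in the frame of tray between -0.066 and 0.066 m and y of ball0_center in the frame of tray between -0.066 and 0.066 m and z of ball0_center in the frame of tray between 0 and 0.03 m) and (x of ball1_center in the frame of tray between -0.066 and 0.066 m and y of ball1_center in the frame of tray between -0.066 and 0.066 m and z of ball1_center in the frame of tray between 0 and 0.03 m) and (x of ball2_center in the frame of tray between -0.066 and 0.066 m and y of ball2_center in the frame of tray between -0.066 and 0.066 m and z of ball2_center in the frame of tray between 0 and 0.03 m) and (x of ball3_center in the frame of tray between -0.066 and 0.066 m and y of ball3_center in the frame of tray between -0.066 and 0.066 m and z of ball3_center in the frame of tray between 0 and 0.03 m) and (x of ball4_center in the frame of tray between -0.066 and 0.066 m and y of ball4_center in the frame of tray between -0.066 and 0.066 m and z of ball4_center in the frame of tray between 0 and 0.03 m))).
It fails at once if the gripper touches a ball (contact force between the fingers and ball0 above 0.3 N or contact force between the fingers and ball1 above 0.3 N or contact force between the fingers and ball2 above 0.3 N or contact force between the fingers and ball3 above 0.3 N or contact force between the fingers and ball4 above 0.3 N).
It fails at once if a bystander is moved more than 40 mm (distance of any of glue, mallet, offcut, square, pencil_cup, driver, screw_jar from where it was at the start of the episode above 0.04 m).
It also fails if it takes over 72 s, if anything falls off the work surface, if the arm or the gripper's body presses on something with over 40 N, if the wrist force passes 120 N, or if a joint passes its speed limit or range.

## Working session

There is one attempt and no reset: what is moved stays moved. The work goes in short steps, Python scripts to look and compute and a tool call to move; the robot and the scene stay as the last step left them, time stands still between calls to the robot, and variables do not carry over. Pictures are saved under pics/ and viewed, at most 10 in all, crops included, and the job is handed in when it is done.

Besides the shell and the picture viewer there is one more tool, called after "Emit:" as name([rows], argument=value, ...), one row to a line, values as JSON. carry_out: Moves the arm, as the interface text tells. Its arguments: {"type":"object","properties":{"motion":{"type":"array"}},"required":["motion"]}

```bash
mkdir -p pics; ls; python3 - <<'E'
from bench import *
import cv2
s=read_state()
for k,v in s.items(): print(k,v)
for n in ("scene","top"):
    d=get_image(n); cv2.imwrite(f"pics/{n}0.png",d["color"]); print(n,d["mtx"],d["position"],d["orientation"])
E
```

```text
pics
clock 0.0
joints [ 1.37062383e+00  3.85538779e-01  6.60968724e-03 -4.97323887e-04
 -1.19399157e+00 -2.58580452e-01]
joint_vel [-4.60742607e-04 -9.26271753e-05  2.17847437e-03 -7.10626572e-04
  2.19494297e-05  5.99139635e-04]
joint_efforts [ 4.44108018e-04 -3.92292416e+01  1.88402206e+01  4.18623447e+00
 -4.69354927e-03 -2.70609050e-06]
position [276.51560517 559.87899114 244.22621256]
ee_rot [ 9.73786917e-01 -2.27459576e-01 -2.00006085e-04  1.06846409e-03]
contact_force [ 0.51181979 -0.99049882  0.38011594]
wrist_torque [-0.02968014  0.01098834  0.01761347]
grasp_force 0.0
gripper_width 85.16891128505804
scene [[578.72145258   0.         327.16312541]
 [  0.         578.72145258 244.03288132]
 [  0.           0.           1.        ]] [1158.70815069 -228.89702054 1090.73333833] [ 0.74419164  0.58342446 -0.19677749 -0.25898516]
top [[442.2552582    0.         321.73526701]
 [  0.         442.2552582  240.33402966]
 [  0.           0.           1.        ]] [ 388.19121969  -49.89615256 1355.7743488 ] [ 0.71279424 -0.70068889  0.01732615 -0.02567586]
```

View pics/scene0.png

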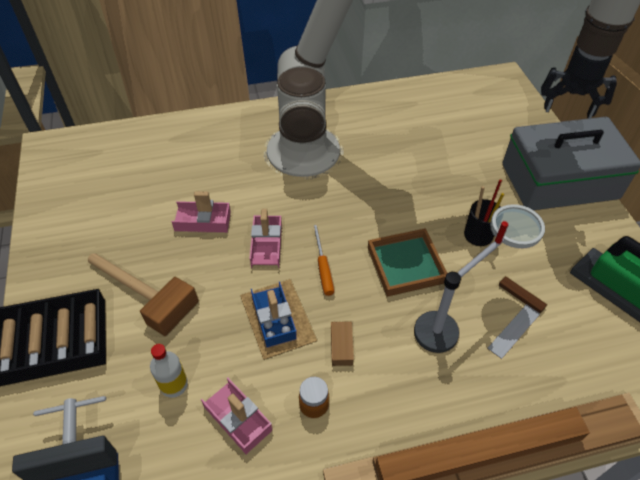

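View pics/top0.png

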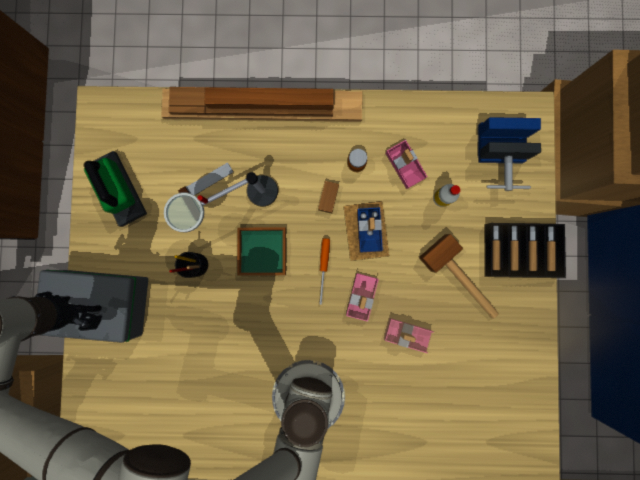

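Candidates: blue scoop on the cork pad at top (370,228) / scene (273,315). The pink ones at top (362,296), (408,335) and (406,163) are decoys, and the blue vise at (508,140) is something else. Only the one on cork is blue with balls, so I'll confirm it in an enlarged crop.

```bash
cat > h.py <<'E'
import numpy as np, cv2
from scipy.spatial.transform import Rotation as R
from bench import *
def ray(d,px):
    K=d["mtx"]; v=np.array([(px[0]-K[0,2])/K[0,0],(px[1]-K[1,2])/K[1,1],1.])
    v=R.from_quat(d["orientation"]).apply(v); return np.array(d["position"]),v/np.linalg.norm(v)
def plane(d,px,z):
    o,v=ray(d,px); return o+v*(z-o[2])/v[2]
def tri(d1,p1,d2,p2):
    o1,v1=ray(d1,p1);o2,v2=ray(d2,p2)
    t=np.linalg.lstsq(np.c_[v1,-v2],o2-o1,rcond=None)[0]
    a,b=o1+v1*t[0],o2+v2*t[1]; return (a+b)/2,np.linalg.norm(a-b)
def proj(d,P):
    c=R.from_quat(d["orientation"]).inv().apply(np.array(P)-d["position"]); q=d["mtx"]@c; return q[:2]/q[2]
def blobs(d,lo,hi,roi,amin=15):
    h=cv2.cvtColor(d["color"],cv2.COLOR_BGR2HSV); m=cv2.inRange(h,np.array(lo),np.array(hi)); k=np.zeros_like(m)
    x0,y0,x1,y1=roi; k[y0:y1,x0:x1]=m[y0:y1,x0:x1]
    cs=[c for c in cv2.findContours(k,cv2.RETR_EXTERNAL,cv2.CHAIN_APPROX_NONE)[0] if cv2.contourArea(c)>=amin]
    return sorted(cs,key=cv2.contourArea,reverse=True),k
E
python3 - <<'E'
from h import *
S=get_image("scene");T=get_image("top")
a=cv2.resize(S["color"][270:370,230:330],(400,400),interpolation=cv2.INTER_CUBIC)
b=cv2.resize(T["color"][190:270,330:410],(400,400),interpolation=cv2.INTER_CUBIC)
cv2.imwrite("pics/crop1.png",np.hstack([a,b]))
for n,d,roi in(("top",T,(230,215,295,285)),("scene",S,(360,225,450,300))):
    c=blobs(d,(60,60,30),(95,255,255),roi)[0][0]; r=cv2.minAreaRect(c); print("tray green",n,r)
    print([plane(d,p,7).round(0)[:2] for p in cv2.boxPoints(r)])
for n,d,roi in(("top",T,(330,190,410,270)),("scene",S,(230,270,330,370))):
    c=blobs(d,(105,100,30),(125,255,255),roi)[0][0]; r=cv2.minAreaRect(c); print("scoop blue",n,r); print([plane(d,p,36).round(0)[:2] for p in cv2.boxPoints(r)])
for n,d,roi in(("top",T,(190,180,250,210)),("scene",S,(470,210,520,270))):
    for c in blobs(d,(0,150,60),(6,255,255),roi,8)[0][:2]: print("pin",n,cv2.minAreaRect(c))
for n,d,roi in(("top",T,(150,180,215,240)),("scene",S,(480,195,555,255))):
    for c in blobs(d,(0,0,170),(180,50,255),roi,30)[0][:2]: print("lens",n,cv2.fitEllipse(c))
for n,d,roi in(("top",T,(240,165,285,215)),("scene",S,(405,265,470,360))):
    for c in blobs(d,(0,0,0),(180,120,60),roi,20)[0][:3]: print("post",n,cv2.minAreaRect(c),cv2.boundingRect(c))
E
```

```text
tray green top ((261.0, 251.0), (40.0, 40.0), 90.0)
[array([495., 215.]), array([497.,  92.]), array([375.,  89.]), array([372., 211.])]
tray green scene ((406.9165344238281, 260.63262939453125), (40.468013763427734, 56.025814056396484), 77.19573211669922)
[array([376.,  93.]), array([371., 233.]), array([485., 212.]), array([489.,  80.])]
scoop blue top ((370.2323303222656, 240.4845428466797), (20.421335220336914, 22.084308624267578), 86.18592071533203)
[array([ 498., -143.]), array([ 504., -209.]), array([ 443., -214.]), array([ 437., -148.])]
scoop blue scene ((278.4933166503906, 330.7618713378906), (23.688913345336914, 32.201515197753906), 74.35775756835938)
[array([ 534., -208.]), array([ 529., -141.]), array([ 585., -139.]), array([ 589., -204.])]
pin top ((200.25003051757812, 197.75003051757812), (5.656853675842285, 3.535533905029297), 45.0)
pin scene ((501.073974609375, 231.82249450683594), (5.846154689788818, 21.923078536987305), 22.61986541748047)
pin scene ((487.0, 215.00001525878906), (2.5298216342926025, 11.384199142456055), 18.434947967529297)
lens top ((182.612548828125, 211.9297332763672), (36.5076904296875, 37.07170104980469), 48.07677459716797)
lens scene ((517.2681884765625, 223.30325317382812), (35.024898529052734, 52.011741638183594), 107.52137756347656)
post top ((260.4705810546875, 189.61764526367188), (33.71245193481445, 30.074417114257812), 14.03624439239502) (246, 172, 32, 34)
post scene ((434.8198547363281, 341.86370849609375), (40.4167366027832, 20.245378494262695), 2.12109637260437) (415, 331, 41, 22)
post scene ((451.6500244140625, 280.5500183105469), (14.862703323364258, 17.708751678466797), 18.43494987487793) (444, 272, 17, 18)
```

View pics/crop1.png

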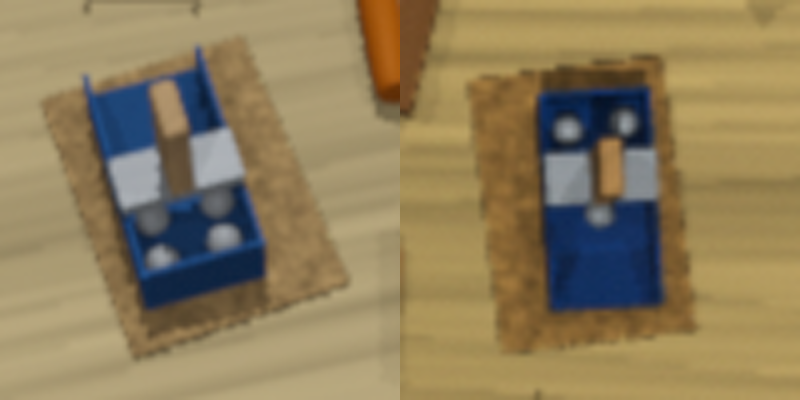

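The crop confirms it: the blue scoop on the cork pad holds steel balls, its closed back points to +x (away from the robot) and its spout faces the robot. Crop pixels in the top view: scoop outline (540,93),(648,88),(662,303),(550,308); pad corners (468,80),(660,57),(695,330),(503,352); grip top (610,168).

```bash
python3 - <<'E'
from h import *
S=get_image("scene");T=get_image("top")
f=lambda x,y:((x-400)/5+329.6,y/5+189.6)
g=lambda x,y:(x/4+229.6,y/4+269.6)
sc=np.array([plane(T,f(*p),40) for p in((540,93),(648,88),(662,303),(550,308))]);print("scoop",sc.round(0)[:,:2].tolist())
b=(sc[0]+sc[1])/2;l=(sc[2]+sc[3])/2;print("ctr",(b+l)/2,"len",np.linalg.norm(b-l),"yaw of +x",np.degrees(np.arctan2(*(b-l)[[1,0]])))
pd=np.array([plane(T,f(*p),4) for p in((468,80),(660,57),(695,330),(503,352))]);print("pad T",pd.mean(0),[np.linalg.norm(pd[i]-pd[i-1]).round() for i in range(4)], np.degrees(np.arctan2(*((pd[0]+pd[1]-pd[2]-pd[3])[[1,0]]))))
ps=np.array([plane(S,g(*p),4) for p in((42,100),(242,38),(350,280),(135,357))]);print("pad S",ps.mean(0),[np.linalg.norm(ps[i]-ps[i-1]).round() for i in range(4)])
print("grip top tri",tri(T,f(610,156),S,g(168,100)), "grip top T@107",plane(T,f(610,156),107),"S@107",plane(S,g(168,100),107))
for n,d,roi in(("top",T,(225,215,300,290)),("scene",S,(355,220,455,305))):
    h=cv2.cvtColor(d["color"],cv2.COLOR_BGR2HSV)
    c1=blobs(d,(3,110,30),(16,255,190),roi,10)[0]; c2=blobs(d,(60,60,30),(95,255,255),roi)[0][:1]
    P=np.vstack(c1[:1]+c2); r=cv2.minAreaRect(P); q=np.array([plane(d,p,30) for p in cv2.boxPoints(r)]) if n=="top" else None
    hu=cv2.convexHull(P); a=cv2.approxPolyDP(hu,5,True)[:,0]
    print("tray",n,r,q.round(0)[:,:2].tolist() if q is not None else "", q.mean(0) if q is not None else "", a.tolist())
for n,d,p in (("T",T,(182.6,211.9)),("S",S,(517.3,223.3))): print("lens",n,plane(d,p,204))
print("lens tri",tri(T,(182.6,211.9),S,(517.3,223.3)))
print("post foot T",plane(T,(262.5,190.5),8)); print("post foot S",plane(S,(436.5,331),8))
c=np.hstack([cv2.resize(T["color"][165:225,190:290],(400,240)),cv2.resize(S["color"][210:310,410:520],(400,364))[:240]]); cv2.imwrite("pics/crop2.png",np.vstack([c,np.hstack([cv2.resize(T["color"][215:285,225:300],(400,373)),cv2.resize(S["color"][225:300,360:450],(400,333)) if 0 else cv2.resize(S["color"][225:300,360:450],(400,373))])])[:600])
E
```

```text
scoop [[566.0, -139.0], [570.0, -204.0], [442.0, -213.0], [438.0, -147.0]]
ctr [ 504.03161061 -175.76218197   40.        ] len 128.81473142101436 yaw of +x 3.804702434741863
pad T [ 502.98797128 -167.89714388    4.        ] [np.float64(168.0), np.float64(119.0), np.float64(169.0), np.float64(118.0)] 7.945530670194695
pad S [ 507.14330443 -167.07875119    4.        ] [np.float64(169.0), np.float64(118.0), np.float64(167.0), np.float64(119.0)]
grip top tri (array([ 520.92840528, -174.5045972 ,  115.26175005]), np.float64(1.137827176022543)) grip top T@107 [ 521.921839   -174.77059387  107.        ] S@107 [ 515.38378434 -174.60202474  107.        ]
tray top ((261.0, 251.0), (48.0, 48.0), 90.0) [[505.0, 223.0], [507.0, 78.0], [363.0, 75.0], [361.0, 218.0]] [433.87915459 148.38255068  30.        ] [[284, 227], [285, 273], [238, 274], [237, 229]]
tray scene ((407.39691162109375, 261.2680358886719), (58.642539978027344, 71.06798553466797), 77.34745025634766)   [[425, 229], [446, 271], [443, 283], [387, 295], [369, 240]]
lens T [526.95794772 331.38919825 204.        ]
lens S [527.80025694 330.19298234 204.        ]
lens tri (array([526.96287571, 331.3988711 , 202.77683251]), np.float64(0.7925205381568015))
post foot T [620.78232862 151.81246515   8.        ]
post foot S [623.89406275 154.59429424   8.        ]
```

View pics/crop2.png

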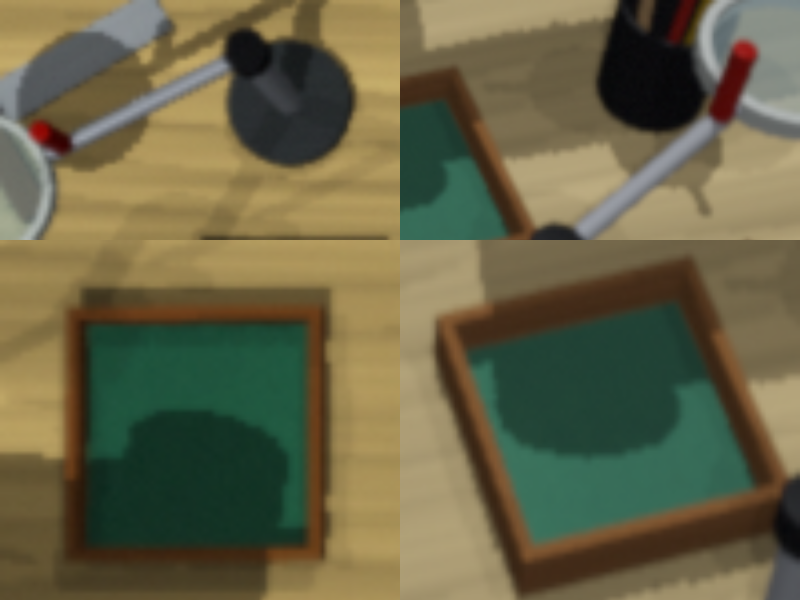

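Tray centre is about (434,148) with a 144 outline, which matches. Pivot is about (621.5,153) and lens (527,331), so the radius is 201, which also matches. The pin should be at about (558,272). Next I work out the approach to the grip.

```bash
cat >> h.py <<'E'
def Rt(yaw,tilt=0): return R.from_euler('z',yaw,degrees=True)*R.from_euler('y',-tilt,degrees=True)*R.from_euler('x',180,degrees=True)
def go(P,yaw,tilt=0,s=None):
    s=s or read_state(); r=R.from_quat(s["ee_rot"])
    print("turn",(r.inv()*Rt(yaw,tilt)).as_rotvec().round(3),"shift",r.inv().apply(np.array(P)-s["position"]).round(1))
E
python3 -c "
from h import *
go((516,-175,200),4)"
```

```text
turn [ 0.001  0.    -0.529] shift [540.2 553.1  45.4]
```

Emit:
carry_out([
  [0, 0, -0.1, 43, 44, 0, 1],
  [0, 0, -0.25, 86, 88, 0, 1],
  [0, 0, -0.4, 129, 132, 0, 1],
  [0, 0, -0.529, 172, 176, 0, 1],
  [0, 0, -0.529, 215, 220, 0, 1],
])

```text
clock: 0.92
position: [372.3, 266.0, 245.6]
ee_rot: [0.999, 0.036, 0.0, -0.0]
contact_force: [1.0, -0.4, 0.0]
gripper_width: 85.2
grasp_force: 0.0
```

```bash
python3 -c "
from h import *
go((516,-175,200),4)"
```

```text
turn [-0.001 -0.001  0.002] shift [111.7 450.2  45.4]
```

Emit:
carry_out([
  [0, 0, 0, 14, 58, 0, 1],
  [0, 0, 0, 28, 116, 0, 1],
  [0, 0, 0, 42, 174, 0, 1],
  [0, 0, 0, 56, 232, 0, 1],
  [0, 0, 0, 70, 290, 0, 1],
])

```text
clock: 1.55
position: [462.6, -18.4, 245.8]
ee_rot: [0.999, 0.035, 0.001, -0.0]
contact_force: [1.2, 0.7, -0.4]
gripper_width: 85.1
grasp_force: 0.0
```

```bash
python3 -c "
from h import *
go((516,-175,200),4)"
```

```text
turn [-0.    -0.001  0.001] shift [ 42.2 160.   45.8]
```

Emit:
carry_out([
  [0, 0, 0, 14, 55, 0, 1],
  [0, 0, 0, 28, 110, 15, 1],
  [0, 0, 0, 42, 158, 40, 1],
  [0, 0, 0, 42, 158, 45, 1],
  [0, 0, 0, 42, 158, 45, 1],
])

```text
clock: 2.17
position: [514.8, -171.1, 199.9]
ee_rot: [0.999, 0.035, -0.001, -0.0]
contact_force: [0.4, 0.0, 0.2]
gripper_width: 85.3
grasp_force: 0.0
```

```bash
python3 - <<'E'
from h import *
d=get_image("wrist"); cv2.imwrite("pics/w1.png",d["color"])
print(proj(d,(516,-175,107)),proj(d,(516,-175,48)),proj(d,(434,148,30)))
go((516,-175,79),4)
E
```

```text
[334.10556425 249.86314446] [332.4476465  224.28470701] [-38.33912966 283.29872788]
turn [ 0.    -0.     0.001] shift [  0.4   4.4 121.7]
```

View pics/w1.png

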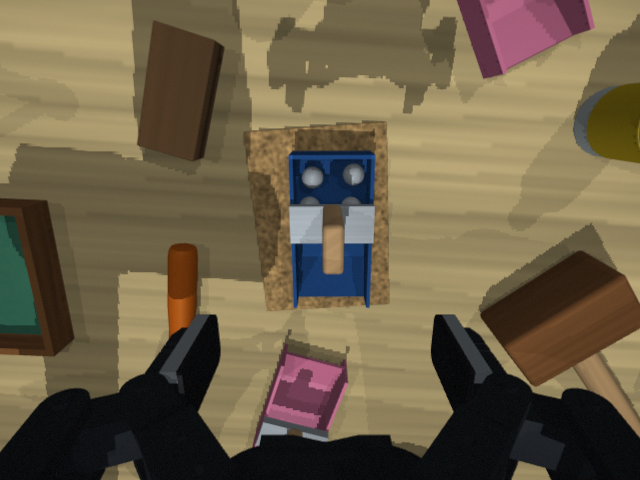

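The wrist view shows the grip at (334,247), as predicted, with the scoop straight between the fingers, balls at (313,177), (353,174) and two under the bridge, and the pad at (246,131)-(388,303). I descend.

Emit:
carry_out([
  [0, 0, 0, 1, 4, 35, 1],
  [0, 0, 0, 1, 4, 75, 1],
  [0, 0, 0, 1, 4, 105, 1],
  [0, 0, 0, 1, 4, 121, 1],
  [0, 0, 0, 1, 4, 121, 1],
])

```text
clock: 2.85
position: [516.6, -174.3, 79.4]
ee_rot: [0.999, 0.036, -0.0, 0.0]
contact_force: [-0.3, -0.1, 0.4]
gripper_width: 85.2
grasp_force: 0.0
```

```bash
python3 - <<'E'
from h import *
go((516,-175,79),4)
E
```

```text
turn [0.    0.001 0.002] shift [-0.6  0.7  0.4]
```

Close gradually.

Emit:
carry_out([
  [0, 0, 0, 0, 0.5, 0, 0.3],
  [0, 0, 0, 0, 0.5, 0, -0.3],
  [0, 0, 0, 0, 0.5, 0, -0.5],
  [0, 0, 0, 0, 0.5, 0, -0.75],
  [0, 0, 0, 0, 0.5, 0, -1],
])

```text
clock: 3.48
position: [516.8, -175.7, 79.8]
ee_rot: [0.999, 0.035, 0.0, 0.0]
contact_force: [-0.7, -0.4, 3.1]
gripper_width: 13.5
grasp_force: 58.9
```

Emit:
carry_out([
  [0, 0, 0, 0, 0, 0, -1],
  [0, 0, 0, 0, 0, 0, -1],
  [0, 0, 0, 0, 0, 0, -1],
  [0, 0, 0, 0, 0, 0, -1],
])

```text
clock: 3.98
position: [516.8, -175.7, 79.8]
ee_rot: [0.999, 0.035, 0.0, 0.0]
contact_force: [-0.7, -0.7, 5.8]
gripper_width: 13.1
grasp_force: 59.3
```

Emit:
carry_out([
  [0, 0, 0, 0, 0, -4, -1],
  [0, 0, 0, 0, 0, -14, -1],
  [0, 0, 0, 0, 0, -30, -1],
  [0, 0, 0, 0, 0, -50, -1],
  [0, 0, 0, 0, 0, -65, -1],
])

```text
clock: 4.6
position: [516.5, -175.4, 145.1]
ee_rot: [0.999, 0.035, 0.0, -0.0]
contact_force: [0.1, 0.4, -2.2]
gripper_width: 13.8
grasp_force: 58.5
```

```bash
python3 - <<'E'
from h import *
d=get_image("wrist"); s=read_state(); r=R.from_quat(s["ee_rot"])
print("cam in tool",r.inv().apply(d["position"]-s["position"]),s["position"],s["contact_force"],r.as_matrix().round(3)[:,2])
T=get_image("top"); q=lambda p:plane(d,p,4)
cv2.imwrite("pics/w2.png",np.hstack([cv2.resize(d["color"],(400,300)),cv2.resize(T["color"][190:265,325:425],(400,300))]))
go((525,153,150),4)
E
```

```text
cam in tool [  81.26859359   -1.755443   -128.23427693] [ 517.72497093 -175.68999414  147.16462474] [-0.00930812 -0.49054082 -1.62724616] [ 0.004 -0.001 -1.   ]
turn [ 0.001 -0.004  0.001] shift [  30.5 -327.3   -3.9]
```

View pics/w2.png

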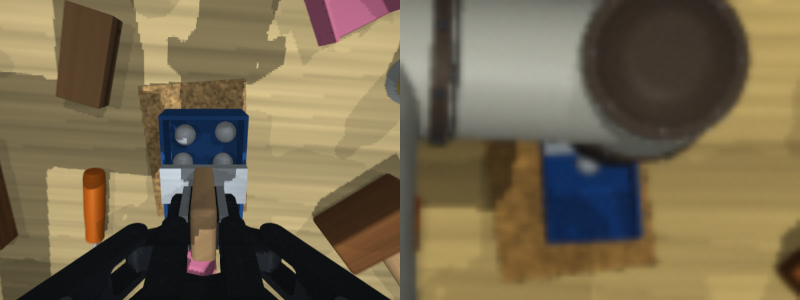

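The scoop is lifted level, with balls visible at (185,134), (225,131), (183,160) and (226,160). The wrist camera sits on the +x side and would come near the magnifier post, so I will pour at yaw -40°.

```bash
python3 - <<'E'
from h import *
go((511,-40,150),-18); go((505,88,150),-40); print(read_state()["joints"].round(2))
E
```

```text
turn [-0.    -0.004  0.385] shift [   2.9 -135.7   -3.9]
turn [-0.001 -0.004  0.769] shift [   5.9 -263.8   -4. ]
[-0.03  0.35 -0.33  0.   -0.9   1.67]
```

Emit:
carry_out([
  [0, 0, 0.02, 0, -8, -2, -1],
  [0, 0, 0.08, 1, -30, -4, -1],
  [0, 0, 0.17, 2, -60, -4, -1],
  [0, 0, 0.27, 3, -95, -4, -1],
  [0, 0, 0.37, 4, -130, -4, -1],
])

```text
clock: 5.32
position: [510.5, -44.3, 147.4]
ee_rot: [0.988, -0.151, -0.001, 0.0]
contact_force: [0.5, -0.2, -3.2]
gripper_width: 13.5
grasp_force: 58.6
```

```bash
python3 - <<'E'
from h import *
go((505,88,150),-40)
E
```

```text
turn [0.001 0.002 0.394] shift [ -44.9 -124.6   -2.6]
```

Emit:
carry_out([
  [0, 0, 0.1, -12, -34, -2, -1],
  [0, 0, 0.2, -24, -67, -3, -1],
  [0, 0, 0.29, -34, -97, -3, -1],
  [0, 0, 0.36, -42, -117, -3, -1],
  [0, 0, 0.394, -45, -124, -3, -1],
])

```text
clock: 5.95
position: [504.2, 87.6, 150.4]
ee_rot: [0.94, -0.34, -0.001, 0.001]
contact_force: [0.9, -0.3, -3.4]
gripper_width: 13.0
grasp_force: 58.7
```

```bash
python3 - <<'E'
from h import *
T=get_image("top");S=get_image("scene"); s=read_state(); r=R.from_quat(s["ee_rot"])
sc=r*R.from_euler('x',180,degrees=True); W=lambda p:s["position"]+sc.apply(np.array(p)-[12,0,75.8])
print(s["position"],W((-65,0,16)),[proj(S,W(p)).round() for p in((-65,33,36),(-65,-33,36),(65,33,36),(65,-33,36),(-65,0,16))])
cv2.imwrite("pics/t3.png",np.hstack([cv2.resize(T["color"][205:295,220:340],(400,300)),cv2.resize(S["color"][210:330,300:460],(400,300))]))
go((505,88,116),-40); go((505,88,116),-40,15)
E
```

```text
[504.25590822  87.13529192 150.45243292] [444.89511272 136.27619901  90.73219174] [array([421., 244.]), array([393., 233.]), array([399., 289.]), array([369., 277.]), array([406., 244.])]
turn [0.002 0.001 0.005] shift [ 0.1 -1.2 34.5]
turn [0.001 0.263 0.006] shift [ 0.1 -1.2 34.5]
```

View pics/t3.png

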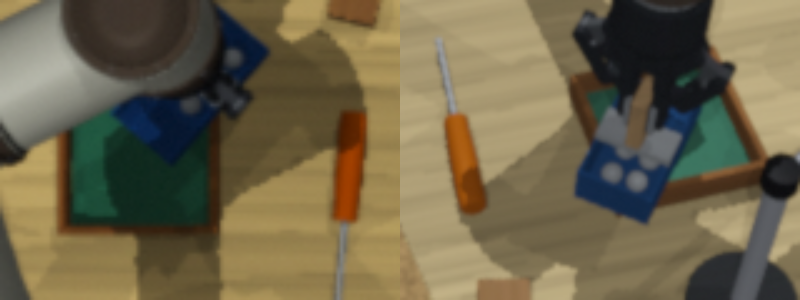

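The scoop is level with its spout over the tray (top crop spout corners (115,115) and (170,163)), and the balls are at the back. I lower it.

Emit:
carry_out([
  [0, 0, 0, 0, -1, 6, -1],
  [0, 0, 0, 0, -1, 15, -1],
  [0, 0, 0, 0, -1, 24, -1],
  [0, 0, 0, 0, -1, 30, -1],
  [0, 0, 0, 0, -1, 30, -1],
])

```text
clock: 6.68
position: [505.4, 86.6, 120.6]
ee_rot: [0.94, -0.34, -0.001, 0.001]
contact_force: [0.0, 0.3, -4.2]
gripper_width: 13.1
grasp_force: 58.7
```

```bash
python3 - <<'E'
from h import *
T=get_image("top");print("spout mid from earlier px",plane(T,(262.4,246.3),111))
s=read_state(); r=R.from_quat(s["ee_rot"])
W=lambda p:s["position"]+(r*R.from_euler('x',180,degrees=True)).apply(np.array(p)-[12,0,75.8])
lip=W((-65,0,16));print(s["position"],lip)
L=np.array((446,138,54.)); 
for t in(8,16,24,32,40): 
    P=L+(R.from_euler('z',-40,degrees=True)*R.from_euler('y',-t,degrees=True)).apply([77,0,59.8]); print(t,P.round(0)); go(P,-40,t,s)
E
```

```text
spout mid from earlier px [444.19637778 132.60741016 111.        ]
[505.71013776  86.7626035  121.05682222] [446.48959983 135.98420263  61.26382877]
8 [498.  94. 124.]
turn [0.    0.14  0.004] shift [-10.7  -0.9  -2.9]
16 [490. 101. 133.]
turn [-0.     0.279  0.004] shift [-21.1  -1.  -11.6]
24 [481. 108. 140.]
turn [-0.     0.419  0.004] shift [-32.7  -1.  -18.9]
32 [472. 116. 146.]
turn [-0.001  0.559  0.004] shift [-45.1  -1.  -24.5]
40 [462. 125. 149.]
turn [-0.001  0.698  0.004] shift [-58.1  -1.1 -28.2]
```

Emit:
carry_out([
  [0, 0.05, 0, -4, -1, 0, -1],
  [0, 0.11, 0, -8, -1, -1, -1],
  [0, 0.17, 0, -13, -1, -4, -1],
  [0, 0.23, 0, -17, -1, -8, -1],
  [0, 0.279, 0, -21, -1, -11.6, -1],
])

```text
clock: 7.35
position: [490.2, 101.6, 133.6]
ee_rot: [0.931, -0.336, 0.132, 0.047]
contact_force: [0.5, 0.5, -3.0]
gripper_width: 12.9
grasp_force: 58.7
```

```bash
cat > lip.py <<'E'
from h import *
s=read_state(); r=R.from_quat(s["ee_rot"])
W=lambda p:s["position"]+(r*R.from_euler('x',180,degrees=True)).apply(np.array(p)-[12,0,75.8])
print(s["position"],W((-65,0,16)),s["grasp_force"])
L=np.array((446,138,54.)); 
for t in(16,20,24,28,32,36,40): 
    P=L+(R.from_euler('z',-40,degrees=True)*R.from_euler('y',-t,degrees=True)).apply([77,0,59.8]); print(t); go(P,-40,t,s)
E
python3 lip.py
```

```text
[490.20063257 101.57158945 133.58422803] [446.11410058 138.32421243  54.77647206] 58.71475160121918
16
turn [-0.003 -0.002  0.004] shift [0.  0.5 0.9]
20
turn [-0.003  0.068  0.004] shift [-4.3  0.5 -4.3]
24
turn [-0.003  0.138  0.004] shift [-9.1  0.4 -9.2]
28
turn [-0.003  0.208  0.004] shift [-14.1   0.4 -13.8]
32
turn [-0.003  0.278  0.004] shift [-19.4   0.4 -18. ]
36
turn [-0.003  0.347  0.004] shift [-25.1   0.3 -21.9]
40
turn [-0.004  0.417  0.004] shift [-30.9   0.3 -25.3]
```

Now tip slowly through the critical range.

Emit:
carry_out([
  [0, 0.03, 0, -2, 0, -1.5, -1],
  [0, 0.05, 0, -3, 0, -3, -1],
  [0, 0.07, 0, -4.5, 0, -4.5, -1],
  [0, 0.1, 0, -6.5, 0, -6.5, -1],
  [0, 0.138, 0, -9, 0, -9, -1],
])

```text
clock: 7.98
position: [482.0, 108.8, 139.8]
ee_rot: [0.92, -0.333, 0.196, 0.07]
contact_force: [0.4, 0.1, -2.7]
gripper_width: 13.8
grasp_force: 58.7
```

```bash
python3 lip.py
```

```text
[482.04899404 108.84854077 139.79459634] [446.74173599 138.43901797  53.87113512] 58.73909890651703
16
turn [-0.004 -0.139  0.004] shift [ 7.3  0.9 11. ]
20
turn [-0.004 -0.069  0.004] shift [3.7 0.9 5.2]
24
turn [-0.004  0.001  0.003] shift [-0.2  0.8 -0.3]
28
turn [-0.004  0.07   0.003] shift [-4.6  0.8 -5.5]
32
turn [-0.004  0.14   0.003] shift [ -9.3   0.8 -10.4]
36
turn [-0.004  0.21   0.003] shift [-14.4   0.7 -15. ]
40
turn [-0.004  0.28   0.003] shift [-19.7   0.7 -19.2]
```

Emit:
carry_out([
  [0, 0.02, 0, -1, 0.5, -1.5, -1],
  [0, 0.045, 0, -3, 0.5, -3.5, -1],
  [0, 0.07, 0, -4.6, 0.5, -5.5, -1],
  [0, 0.105, 0, -7, 0.5, -8, -1],
  [0, 0.14, 0, -9.3, 0.5, -10.4, -1],
])

```text
clock: 8.6
position: [472.0, 116.8, 145.7]
ee_rot: [0.904, -0.327, 0.26, 0.092]
contact_force: [0.4, -0.0, -2.6]
gripper_width: 13.3
grasp_force: 58.9
```

```bash
python3 lip.py|head -1;python3 lip.py|tail -4
```

```text
[472.02596324 116.82782044 145.72153574] [446.30453122 138.50774076  54.2150934 ] 58.91468167304993
36
turn [-0.005  0.07   0.003] shift [-4.4  0.5 -5. ]
40
turn [-0.005  0.14   0.003] shift [-9.1  0.4 -9.9]
```

Emit:
carry_out([
  [0, 0.03, 0, -2, 0, -2.2, -1],
  [0, 0.07, 0, -4.4, 0, -5, -1],
  [0, 0.105, 0, -6.7, 0, -7.5, -1],
  [0, 0.14, 0, -9.1, 0, -9.9, -1],
  [0, 0.14, 0, -9.1, 0, -9.9, -1],
])

```text
clock: 9.22
position: [461.7, 125.0, 148.7]
ee_rot: [0.884, -0.319, 0.321, 0.115]
contact_force: [0.3, -0.4, -1.5]
gripper_width: 13.4
grasp_force: 58.9
```

Emit:
carry_out([
  [0, 0, 0, 0, 0, 0, -1],
  [0, 0, 0, 0, 0, 0, -1],
  [0, 0, 0, 0, 0, 0, -1],
  [0, 0, 0, 0, 0, 0, -1],
  [0, 0, 0, 0, 0, 0, -1],
])

```text
clock: 9.85
position: [461.6, 124.3, 148.4]
ee_rot: [0.884, -0.32, 0.321, 0.116]
contact_force: [0.2, -0.2, -1.5]
gripper_width: 13.6
grasp_force: 58.9
```

```bash
python3 lip.py|head -1; python3 - <<'E'
from h import *
T=get_image("top");S=get_image("scene");w=get_image("wrist")
cv2.imwrite("pics/t4.png",np.vstack([np.hstack([cv2.resize(T["color"][205:295,220:340],(400,300)),cv2.resize(S["color"][210:330,320:480],(400,300))]),np.hstack([cv2.resize(w["color"],(400,300)),np.zeros((300,400,3),np.uint8)])]))
E
```

```text
[461.59235546 124.25499706 148.42181835] [445.71138298 137.46756363  53.14190022] 58.948960304260254
```

View pics/t4.png

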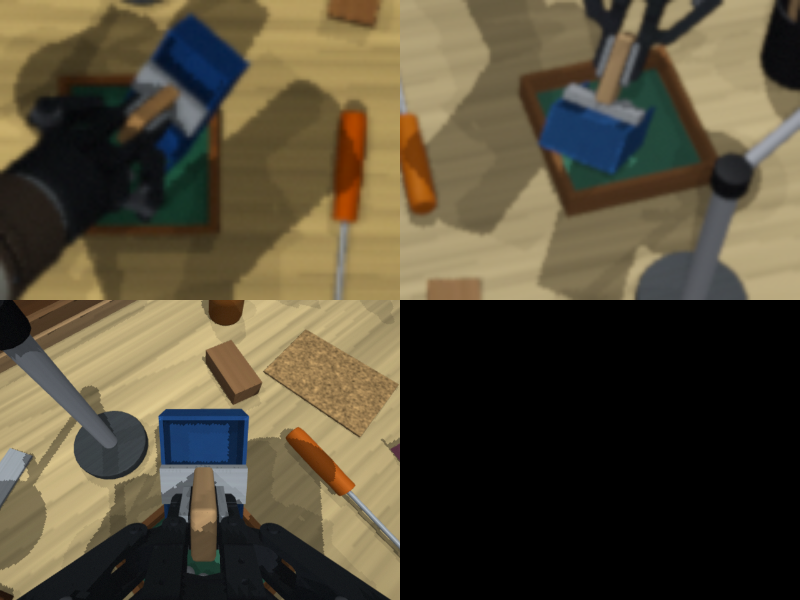

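The scoop is tipped 40° and its back is empty (wrist crop (204,440)). No balls are on the bench. I give it one more nudge to 46°, and measure the empty pad from this wrist view, crop corners (308,330),(397,385),(360,436),(264,372).

Emit:
carry_out([
  [0, 0.05, 0, -4, 0, -3, -1],
  [0, 0.1, 0, -7.5, 0, -6, -1],
  [0, 0.1, 0, -7.5, 0, -6, -1],
  [0, 0.1, 0, -7.5, 0, -6, -1],
  [0, 0.1, 0, -7.5, 0, -6, -1],
])

```text
clock: 10.62
position: [454.4, 130.4, 148.5]
ee_rot: [0.867, -0.314, 0.365, 0.132]
contact_force: [-0.1, -0.3, -1.3]
gripper_width: 13.2
grasp_force: 59.0
```

```bash
python3 lip.py; python3 - <<'E'
from h import *
w=get_image("wrist"); g=cv2.cvtColor(w["color"],cv2.COLOR_BGR2HSV)
# pad corners predicted from top-view estimate, pixel brown mask for check
a=np.radians(8);ex=np.array([np.cos(a),np.sin(a),0]);ey=np.array([-np.sin(a),np.cos(a),0])
print([proj(w,np.array([505,-167.5,4])+i*85*ex+j*60*ey).round().tolist() for i,j in((1,1),(1,-1),(-1,-1),(-1,1))])
k=cv2.inRange(g,np.array((8,70,50)),np.array((20,160,200)));
c=max(cv2.findContours(k[20:240,400:640].copy(),cv2.RETR_EXTERNAL,cv2.CHAIN_APPROX_NONE)[0],key=cv2.contourArea)
print(cv2.contourArea(c),(cv2.boxPoints(cv2.minAreaRect(c))+[400,20]).round())
cv2.imwrite("pics/w5.png",w["color"])
E
```

```text
[454.4371469  130.36284784 148.4559045 ] [445.97333726 137.50887911  51.59343414] 58.97327899932861
16
turn [-0.003 -0.517  0.003] shift [21.  -0.2 44. ]
20
turn [-0.003 -0.448  0.003] shift [19.8 -0.3 37.3]
24
turn [-0.003 -0.378  0.003] shift [18.1 -0.3 30.7]
28
turn [-0.003 -0.308  0.003] shift [16.  -0.3 24.3]
32
turn [-0.003 -0.238  0.002] shift [13.4 -0.3 18. ]
36
turn [-0.003 -0.168  0.002] shift [10.4 -0.4 11.8]
40
turn [-0.003 -0.098  0.002] shift [ 7.  -0.4  6. ]
[[415.0, 133.0], [477.0, 74.0], [622.0, 152.0], [568.0, 228.0]]
15425.0 [[416. 135.]
 [467.  54.]
 [624. 152.]
 [573. 234.]]
```

View pics/w5.png

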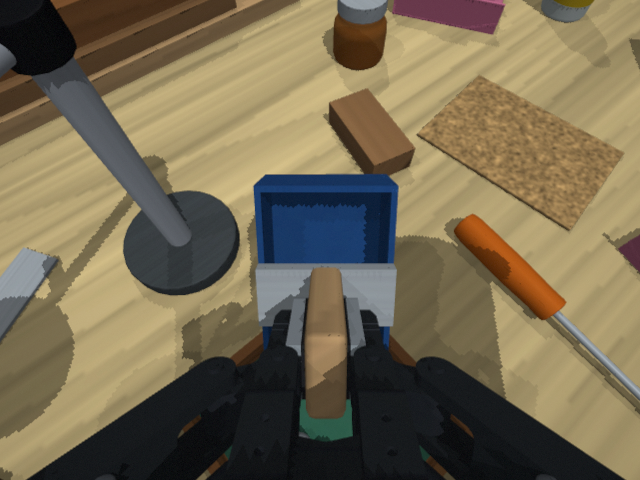

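The pad corners (418,134),(480,76),(622,153),(569,227) agree with the prediction, so the pad centre is (505,-168) and its yaw 8°. I level out low over the tray.

Emit:
carry_out([
  [0, -0.098, 0, 7, 0, 6, -1],
  [0, -0.238, 0, 13.4, 0, 18, -1],
  [0, -0.378, 0, 18, 0, 30.7, -1],
  [0, -0.517, 0, 21, 0, 44, -1],
  [0, -0.517, 0, 21, 0, 44, -1],
])

```text
clock: 11.3
position: [490.6, 100.9, 133.0]
ee_rot: [0.931, -0.338, 0.131, 0.046]
contact_force: [0.1, 0.3, -1.4]
gripper_width: 13.3
grasp_force: 58.9
```

```bash
python3 - <<'E'
from h import *
L=np.array((446,138,60)); s=read_state()
for t in (8,0):
    P=L+(R.from_euler('z',-40,degrees=True)*R.from_euler('y',-t,degrees=True)).apply([77,0,59.8]); go(P,-40,t,s)
E
```

```text
turn [-0.002 -0.138  0.001] shift [8.7 0.3 5.6]
turn [-0.002 -0.278  0.001] shift [14.6  0.3 17.8]
```

Emit:
carry_out([
  [0, -0.07, 0, 4.5, 0, 2, -1],
  [0, -0.138, 0, 8.7, 0, 5.6, -1],
  [0, -0.2, 0, 11.5, 0, 11, -1],
  [0, -0.278, 0, 14.6, 0, 17.8, -1],
  [0, -0.278, 0, 14.6, 0, 17.8, -1],
])

```text
clock: 11.92
position: [505.2, 88.2, 119.2]
ee_rot: [0.94, -0.341, 0.001, 0.0]
contact_force: [0.0, 0.7, -1.8]
gripper_width: 13.3
grasp_force: 58.8
```

```bash
python3 - <<'E'
from h import *
T=get_image("top");w=get_image("wrist");S=get_image("scene")
cv2.imwrite("pics/t6.png",np.vstack([np.hstack([cv2.resize(T["color"][205:295,220:340],(400,300)),cv2.resize(w["color"],(400,300))]),np.hstack([cv2.resize(S["color"][210:330,320:480],(400,300)),np.zeros((300,400,3),np.uint8)])]))
go((505,87,180),-40); 
E
```

```text
turn [ 0.001 -0.002  0.004] shift [  2.2   0.2 -60.7]
```

View pics/t6.png

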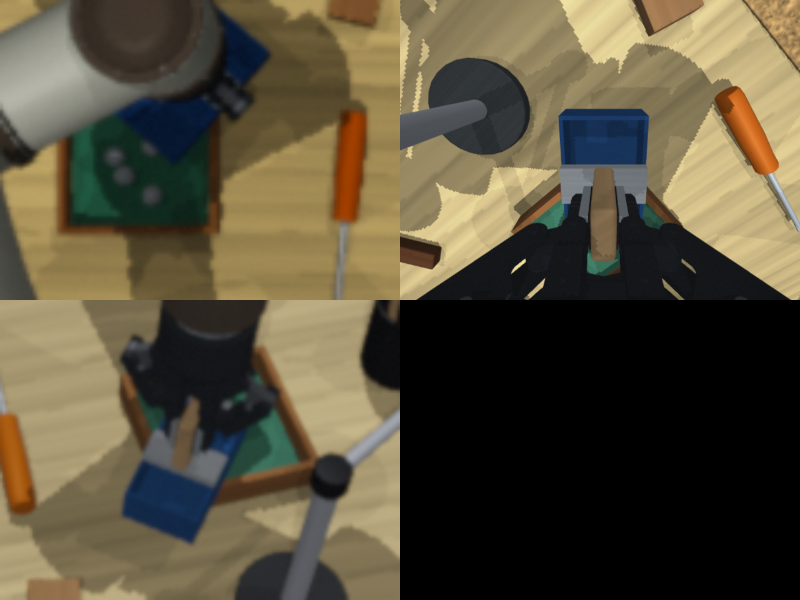

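The top crop shows four balls in the tray at (113,156), (123,176), (150,195) and (148,148); the fifth may be under the scoop. The picture budget is used up, so from here I check numerically. I lift straight up, move back and count.

Emit:
carry_out([
  [0, 0, 0, 0, 0, -15, -1],
  [0, 0, 0, 0, 0, -40, -1],
  [0, 0, 0, 0, 10, -60, -1],
  [0, 0, 0, 0, 40, -60, -1],
  [0, 0, 0, 0, 80, -60, -1],
])

```text
clock: 12.7
position: [452.7, 27.4, 180.9]
ee_rot: [0.941, -0.339, 0.002, -0.0]
contact_force: [-0.5, 0.3, -2.4]
gripper_width: 13.6
grasp_force: 58.9
```

```bash
python3 - <<'E'
from h import *
go((517,-166,150),8)
E
```

```text
turn [-0.    -0.004 -0.831] shift [172.8 108.   31.3]
```

Emit:
carry_out([
  [0, 0, -0.12, 25, 15, 0, -1],
  [0, 0, -0.28, 60, 37, 10, -1],
  [0, 0, -0.44, 95, 60, 20, -1],
  [0, 0, -0.6, 130, 81, 30, -1],
  [0, 0, -0.75, 160, 100, 31, -1],
])

```text
clock: 13.32
position: [512.0, -152.9, 149.2]
ee_rot: [1.0, 0.031, 0.001, 0.001]
contact_force: [0.0, 0.4, -2.2]
gripper_width: 13.5
grasp_force: 58.9
```

```bash
cat > balls.py <<'E'
from h import *
T=get_image("top");roi=T["color"][230:272,241:283]; h=cv2.cvtColor(roi,cv2.COLOR_BGR2HSV)
m=cv2.inRange(h,np.array((0,0,40)),np.array((180,75,255)))
n,l,st,ce=cv2.connectedComponentsWithStats(m)
for i in range(1,n): print(st[i,4],(ce[i]+[241,230]).round(1),plane(T,ce[i]+[241,230],16).round())
# enlarged ascii of saturation
print("\n".join("".join("%4d"%v for v in r) for r in h[::2,::2,1]))
E
python3 balls.py; python3 -c "
from h import *
go((517,-166,150),8)"
```

```text
298 [278.8 252.4] [431.  96.  16.]
60 [264.2 245.3] [452. 141.  16.]
61 [255.3 254.3] [424. 167.  16.]
28 [265.2 263.2] [397. 137.  16.]
 153 144 150 145 147 155 147 147 147 127 115  91  98 110 107  83  35  29  30  29  23
  88 158 156 161 163 162 161 161 166 162 163 165 161 164 162 162 162 153 110  36  22
  92 161 160 161 164 161 162 160 162 164 167 162 167 164 163 161 152 166 113  25  23
  87 164 158 154 161 165 159 160 160 170 160 160 158 162 163 162 161 157 114  29  23
  89 154 162 157 164 165 164 159 167 171 160 152 159 160 168 160 165 152 101  27  23
  89 160 162 160 163 160 167 162 159 160  96  24  61 158 158 162 163 160  79  29  20
  96 163 161 162 160 158 163 156 160 154  24  17  20 140 162 166 162 159  69  23  18
  92 162 158 163 163 162 160 159 164 162  42  19  24 157 160 160 164 161  49  22  18
  98 154 161 161 162 159 160 160 159 158 164  57  20  73 160 160 163 157  40  25  23
  78 163 164 160 158 163 137 127 167 161 151  21  17  22 148 163 161 151  33  21  23
  91 161 157 160 160 107  21  21 106 163 158  33  19  42 161 163 163 142  29  19  25
  89 158 160 160 165  64  18
[... 172 characters left out ...]
24  19  31 154 164 162 159 161 159 163  87  27  26  22
  86 154 162 163 160 166 139  23  19  23 154 161 161 164 164 160 165  67  20  21  22
  86 157 158 156 163 159 161 112  54 137 157 141  76 121 161 161 150  52  22  25  21
  84 156 162 164 161 159 163 161 155 160 161  32  19  22 156 160 149  34  24  22  21
  81 163 161 160 158 159 158 161 160 158 154  23  19  21 150 160 133  27  21  20  21
  83 160 162 159 161 162 162 162 158 155 160 120  61 129 161 164 116  24  21  22  21
  87 164 160 154 157 158 164 162 161 160 154 159 161 154 163 159  94  23  21  22  18
  83 162 158 161 161 156 164 150 156 151 161 150 153 147 151 152  46  25  26  20  19
turn [ 0.004 -0.003 -0.076] shift [ 2.7 10.5 -0.4]
```

The blob areas 60, 61 and 28 px come to 2+2+1, so all five balls are in the tray. Now I place the scoop.

Emit:
carry_out([
  [0, 0, -0.07, 3, 10.5, 10, -1],
  [0, 0, -0.07, 3, 10.5, 30, -1],
  [0, 0, -0.07, 3, 10.5, 50, -1],
  [0, 0, -0.07, 3, 10.5, 58, -1],
  [0, 0, -0.07, 3, 10.5, 60, -1],
])

```text
clock: 14.0
position: [515.9, -162.0, 89.2]
ee_rot: [0.998, 0.063, 0.001, 0.001]
contact_force: [0.7, 0.3, -1.7]
gripper_width: 13.2
grasp_force: 59.2
```

```bash
python3 -c "
from h import *
go((517,-166,80),8);print(read_state()['contact_force'])"
```

```text
turn [ 0.002 -0.002 -0.013] shift [0.5 4.1 9.2]
[ 0.74046531  0.28242365 -1.69315653]
```

Emit:
carry_out([
  [0.002, -0.002, 0, 0.5, 4, 3, -1],
  [0.002, -0.002, 0, 0.5, 4, 6, -1],
  [0.002, -0.002, 0, 0.5, 4, 8, -1],
  [0.002, -0.002, 0, 0.5, 4, 9, -1],
  [0.002, -0.002, 0, 0.5, 4, 9, -1],
])

```text
clock: 14.62
position: [516.9, -166.2, 79.9]
ee_rot: [0.998, 0.063, -0.0, -0.0]
contact_force: [-0.7, -0.0, -1.9]
gripper_width: 13.3
grasp_force: 59.2
```

Emit:
carry_out([
  [0, 0, 0, 0, 0, 0.5, -1],
  [0, 0, 0, 0, 0, 1, -1],
  [0, 0, 0, 0, 0, 1, -1],
])

```text
clock: 15.0
position: [516.9, -166.2, 79.8]
ee_rot: [0.998, 0.063, -0.0, -0.0]
contact_force: [-2.8, 1.4, 5.6]
gripper_width: 13.2
grasp_force: 60.4
```

Contact (force turned to +5.6 N). Release.

Emit:
carry_out([
  [0, 0, 0, 0, 0, -0.5, -0.6],
  [0, 0, 0, 0, 0, -0.5, -0.3],
  [0, 0, 0, 0, 0, -0.5, 0.2],
  [0, 0, 0, 0, 0, -0.5, 0.7],
  [0, 0, 0, 0, 0, -0.5, 1],
])

```text
clock: 15.62
position: [516.8, -166.2, 79.2]
ee_rot: [0.998, 0.063, -0.0, -0.0]
contact_force: [0.0, -0.5, -0.3]
gripper_width: 81.7
grasp_force: 0.0
```

Emit:
carry_out([
  [0, 0, 0, 0, 0, -10, 1],
  [0, 0, 0, 0, 0, -40, 1],
  [0, 0, 0, 0, 0, -90, 1],
  [0, 0, 0, 0, 0, -150, 1],
  [0, 0, 0, 0, 0, -200, 1],
])

```text
clock: 16.25
position: [516.9, -166.4, 282.7]
ee_rot: [0.998, 0.063, 0.001, 0.0]
contact_force: [1.3, -0.9, 0.4]
gripper_width: 85.4
grasp_force: 0.0
```

```bash
cat > chk.py <<'E'
from h import *
w=get_image("wrist"); h=cv2.cvtColor(w["color"],cv2.COLOR_BGR2HSV)
m=cv2.inRange(h,np.array((105,100,30)),np.array((125,255,255)))
P=cv2.findNonZero(m); r=cv2.minAreaRect(P); q=[plane(w,p,40).round()[:2].tolist() for p in cv2.boxPoints(r)]; print("scoop",q,np.mean(q,0))
E
python3 chk.py; python3 -c "
from h import *
go((480,30,290),-28)
p=np.array((621.5,153));l=np.array((527,331.));u=(l-p)/np.linalg.norm(l-p);print(p+135*u,np.degrees(np.arctan2(u[1],u[0])))
S=get_image('scene');T=get_image('top')
for z in(206,260): print(z,proj(S,(*(p+135*u),z)),proj(T,(*(p+135*u),z)))
"
```

```text
scoop [[565.0, -126.0], [574.0, -191.0], [444.0, -211.0], [435.0, -139.0]] [ 504.5  -166.75]
turn [ 0.001 -0.016  0.616] shift [ -14.6 -201.    -1. ]
[558.19669887 272.23796403] 117.9637822890401
206 [497.15639518 239.52539465] [205.21063786 200.34334429]
260 [504.06060693 221.72145414] [199.29914646 197.08567036]
```

The scoop stands at (504.5,-167), on the pad's centre. The pin at (558,272) matches the red blob in both views. I go above the pin at yaw -62°.

```bash
python3 -c "
from h import *
go((558,272,295),-62)"
```

```text
turn [-0.004 -0.008  1.209] shift [  94.8 -429.9  -11.3]
```

Emit:
carry_out([
  [0, 0, 0.15, 12, -54, -11, 1],
  [0, 0, 0.3, 24, -108, -11, 1],
  [0, 0, 0.45, 36, -162, -11, 1],
  [0, 0, 0.6, 48, -216, -11, 1],
  [0, 0, 0.75, 60, -270, -11, 1],
])

```text
clock: 17.02
position: [541.8, 110.7, 289.5]
ee_rot: [0.951, -0.309, -0.001, 0.0]
contact_force: [0.3, -0.8, -0.6]
gripper_width: 85.6
grasp_force: 0.0
```

```bash
python3 -c "
from h import *
go((558,272,295),-62)"
```

```text
turn [0.002 0.001 0.453] shift [ -81.7 -140.    -5.6]
```

Emit:
carry_out([
  [0, 0, 0.15, -27, -46, -5, 1],
  [0, 0, 0.3, -54, -92, -5, 1],
  [0, 0, 0.453, -80, -138, -5, 1],
  [0, 0, 0.453, -81, -139, -5, 1],
  [0, 0, 0.453, -81, -139, -5, 1],
])

```text
clock: 17.65
position: [557.4, 268.9, 294.3]
ee_rot: [0.859, -0.512, -0.001, 0.001]
contact_force: [0.4, 0.2, -0.2]
gripper_width: 85.5
grasp_force: 0.0
```

```bash
python3 -c "
from h import *
go((558,272,237),-62)
w=get_image('wrist');T=get_image('top')
print([proj(w,(558.2,272.2,z)).round() for z in(260,215)], proj(w,(621.5,153,206)),proj(w,(527,331,205)))
for c in blobs(w,(0,150,60),(6,255,255),(0,0,640,480),40)[0][:4]: print(cv2.minAreaRect(c), cv2.contourArea(c))
"
```

```text
turn [0.003 0.    0.006] shift [-2.4 -2.2 57.3]
[array([321., 295.]), array([322., 261.])] [322.5292701    9.58782266] [321.37652075 345.55816288]
((321.0, 280.0), (60.0, 26.0), 90.0) 1255.5
```

The pin in the wrist view is centred at column 321 (predicted 321), rows 250-310, so it lies on the closing centre. I descend around it.

Emit:
carry_out([
  [0, 0, 0, -2, -2, 15, 1],
  [0, 0, 0, -2, -2, 35, 1],
  [0, 0, 0, -2, -2, 52, 1],
  [0, 0, 0, -2, -2, 57, 1],
  [0, 0, 0, -2, -2, 57, 1],
])

```text
clock: 18.38
position: [558.7, 271.5, 238.1]
ee_rot: [0.858, -0.513, -0.0, 0.0]
contact_force: [-0.4, 0.9, 0.0]
gripper_width: 85.3
grasp_force: 0.0
```

Emit:
carry_out([
  [0, 0, 0, 0, 0, 0, 0.2],
  [0, 0, 0, 0, 0, 0, -0.4],
  [0, 0, 0, 0, 0, 0, -0.6],
  [0, 0, 0, 0, 0, 0, -0.8],
  [0, 0, 0, 0, 0, 0, -1],
])

```text
clock: 19.0
position: [558.8, 272.1, 238.8]
ee_rot: [0.859, -0.513, -0.0, -0.0]
contact_force: [-0.1, -0.0, 1.3]
gripper_width: 12.6
grasp_force: 58.4
```

```bash
cat > arc.py <<'E'
from h import *
s=read_state(); print(s["position"],s["contact_force"],s["grasp_force"],s["gripper_width"])
c=np.array((621.5,153)); d=s["position"][:2]-c; a0=np.degrees(np.arctan2(d[1],d[0])); rad=np.hypot(*d); print("ang",a0,"rad",rad)
import sys
for a in map(float,sys.argv[1:]):
    t=np.radians(a); print(a); go((c[0]+135*np.cos(t),c[1]+135*np.sin(t),237),a-180,0,s)
E
python3 arc.py 124 130 136 142 148
```

```text
[558.76387342 272.0606017  238.78100339] [-0.067408   -0.02397549  1.29753749] 58.36371660232544 12.60546142096666
ang 117.78591213485234 rad 134.5780385350202
124.0
turn [-0.     0.001 -0.099] shift [ 0.2 14.6  1.8]
130.0
turn [-0.     0.001 -0.204] shift [ 2.4 28.6  1.8]
136.0
turn [-0.     0.001 -0.309] shift [ 6.  42.3  1.8]
142.0
turn [-0.     0.001 -0.413] shift [10.9 55.5  1.8]
148.0
turn [-0.     0.001 -0.518] shift [17.3 68.1  1.8]
```

Emit:
carry_out([
  [0, 0, -0.099, 0.5, 14.5, 0, -1],
  [0, 0, -0.204, 2.4, 28.5, 0, -1],
  [0, 0, -0.309, 6, 42.3, 0, -1],
  [0, 0, -0.413, 11, 55.5, 0, -1],
  [0, 0, -0.518, 17.3, 68, 0, -1],
])

```text
clock: 19.62
position: [507.4, 224.4, 238.8]
ee_rot: [0.962, -0.274, 0.0, -0.001]
contact_force: [2.8, -0.6, -1.2]
gripper_width: 12.0
grasp_force: 58.5
```

```bash
python3 arc.py 154 160 166 172 178 181.5
```

```text
[507.40370035 224.4170087  238.75677362] [ 2.81000168 -0.6419663  -1.19021745] 58.5220205783844 11.981849434272533
ang 147.95605860483673 rad 134.6044379900343
154.0
turn [-0.001 -0.    -0.101] shift [ 0.3 14.2  1.7]
160.0
turn [-0.001 -0.001 -0.206] shift [ 2.5 28.2  1.7]
166.0
turn [-0.001 -0.001 -0.311] shift [ 6.1 41.8  1.7]
172.0
turn [-0.001 -0.001 -0.415] shift [11.1 55.1  1.7]
178.0
turn [-0.001 -0.001 -0.52 ] shift [17.5 67.7  1.7]
181.5
turn [-0.001 -0.001 -0.581] shift [21.8 74.7  1.7]
```

Emit:
carry_out([
  [0, 0, -0.101, 0.5, 14.2, 0, -1],
  [0, 0, -0.206, 2.5, 28.2, 0, -1],
  [0, 0, -0.311, 6.1, 41.8, 0, -1],
  [0, 0, -0.415, 11.1, 55, 0, -1],
  [0, 0, -0.52, 17.5, 67.7, 0, -1],
])

```text
clock: 20.25
position: [487.0, 158.0, 238.8]
ee_rot: [1.0, -0.017, 0.001, -0.001]
contact_force: [4.4, -0.2, -2.1]
gripper_width: 12.8
grasp_force: 58.4
```

```bash
python3 arc.py 181.5
```

```text
[487.02340833 158.02800978 238.76053442] [ 4.37817317 -0.20637767 -2.08895724] 58.3934623003006 12.804897574271816
ang 177.85873805804525 rad 134.57055618017895
181.5
turn [-0.002 -0.002 -0.061] shift [-0.2  8.6  1.7]
```

Emit:
carry_out([
  [0, 0, -0.03, 0, 5, 0, -1],
  [0, 0, -0.061, 0.3, 8.6, 0, -1],
  [0, 0, -0.061, 0.3, 8.6, 0, -1],
])

```text
clock: 20.62
position: [486.9, 149.4, 238.7]
ee_rot: [1.0, 0.011, 0.001, -0.0]
contact_force: [5.5, 0.4, -1.7]
gripper_width: 12.8
grasp_force: 58.7
```

Emit:
carry_out([
  [0, 0, 0, 0, 0, 0, -0.6],
  [0, 0, 0, 0, 0, 0, -0.2],
  [0, 0, 0, 0, 0, 0, 0.4],
  [0, 0, 0, 0, 0, 0, 1],
  [0, 0, 0, 0, 0, 0, 1],
])

```text
clock: 21.25
position: [485.8, 149.2, 238.4]
ee_rot: [1.0, 0.011, -0.0, -0.0]
contact_force: [0.3, 0.3, 0.5]
gripper_width: 84.7
grasp_force: 0.0
```

Emit:
carry_out([
  [0, 0, 0, 0, 0, -10, 1],
  [0, 0, 0, 0, 0, -35, 1],
  [0, 0, 0, 0, 0, -60, 1],
  [0, 0, 0, -25, 50, -70, 1],
  [0, 0, 0, -25, 110, -70, 1],
])

```text
clock: 21.88
position: [463.1, 38.2, 310.6]
ee_rot: [1.0, 0.013, 0.002, -0.001]
contact_force: [1.4, -0.1, 1.1]
gripper_width: 85.4
grasp_force: 0.0
```

Emit:
carry_out([
  [0, 0, 0, 0, 60, 0, 1],
  [0, 0, 0, 0, 120, 0, 1],
  [0, 0, 0, 0, 180, 0, 1],
  [0, 0, 0, 0, 200, 0, 1],
  [0, 0, 0, 0, 200, 0, 1],
])

```text
clock: 22.5
position: [467.8, -162.6, 308.7]
ee_rot: [1.0, 0.01, -0.0, -0.0]
contact_force: [0.3, -0.0, 0.9]
gripper_width: 85.6
grasp_force: 0.0
```

```bash
python3 - <<'E'
from h import *
T=get_image("top");S=get_image("scene")
out=[]
for n,d in(("top",T),("scene",S)):
    u,v=proj(d,(421,148,204)).astype(int); print(n,"pred",u,v)
    for c in blobs(d,(0,0,150),(180,60,255),(u-40,v-40,u+40,v+40),30)[0][:3]:
        if len(c)>5: e=cv2.fitEllipse(c); print(n,e,plane(d,e[0],204)); out.append(0)
    for c in blobs(d,(0,150,60),(6,255,255),(u-60,v-70,u+90,v+60),8)[0][:2]: print("pin",n,cv2.minAreaRect(c)[0],[proj(d,(486.5,149.5,z)).round() for z in(206,260)])
E
python3 chk.py; python3 balls.py|head -5
```

```text
top pred 251 253
top ((250.8153076171875, 253.5692138671875), (38.04817199707031, 38.39273452758789), 68.98534393310547) [420.5177544  148.75641634 204.        ]
top ((277.6671142578125, 221.1950225830078), (19.31121063232422, 25.790430068969727), 69.32746887207031) [506.49401781  80.61561169 204.        ]
pin top (248.5, 227.5) [array([251., 228.]), array([247., 226.])]
scene pred 413 200
scene ((413.63372802734375, 200.61061096191406), (36.23252487182617, 49.26561737060547), 93.77952575683594) [420.88172811 147.79024384 204.        ]
pin scene (428.1207580566406, 216.0226287841797) [array([425., 223.]), array([429., 205.])]
pin scene (492.5479431152344, 200.20550537109375) [array([425., 223.]), array([429., 205.])]
scoop [[565.0, -125.0], [573.0, -191.0], [446.0, -212.0], [436.0, -139.0]] [ 505.   -166.75]
930 [266.6 248.8] [441. 134.  16.]
95 [255.5 254.2] [424. 167.  16.]
 159 142 137 170 180 188  86 149 175 141  80  91  30  21  20  23  21  20  19  19  20
  92 157 159 157  78  18  20 144 161 165  51  85  41  21  21  22  22  21  20  21  22
  85 131  85  46  23  10  10  24  34 102 106  87  45  18  21  21  21  21  21  20  21
```

The lens is at (420.7,148), 13 mm from the tray centre. The scoop stands on its pad at (505,-167) and the robot is clear. I hand in.

```bash
python3 -c "
from bench import *
print(job_done())"
```

```text
the job is handed in; nothing more can be done
None
```

I handed the job in at about 22 s of robot time (no verdict came back): before the lens covered the tray I counted all five balls in it, the empty scoop stands released on the middle of its cork pad, and the lens sits about 13 mm from the tray's centre.

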